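# Square the valve block into the fixture and hand over its ball in the dish

### The job

Get the check valve ready for the fitter who stands across the bench: push the aluminium valve block along the fixture plate, without lifting it, until it sits square and flush in the corner of the two fences. Then pick up the parts dish by one of its two grips and, keeping it level so that the loose steel ball stays in the middle and never runs out to the rim, bring it centrally over the block and turn it a quarter turn, so that the grip you hold is on your own side and the free grip points straight out over the far fence to the fitter. Finish while still holding the dish there in the air, level and still, its foot about 10 cm above the top of the block; the block must stay flush, and the loose fittings on the bench must be left where they are.

Things in the scene. Friction and masses are not known exactly. Their poses are not given: they have to be found in the camera images.
- fixture: fixed corner fixture, left or right of the robot: dark steel plate 170 (x) x 160 (y) x 12 mm; bright fences 18 mm wide, tops 30 mm above the bench. Far fence along the whole +x edge, inner face at x = +67 mm; left fence along the +y edge, inner face at y = +62 mm. Origin: centre of the underside. +x points away from the robot to the fitter (within 0.2 rad of straight ahead), +y left, z up
- block: loose aluminium block 50 (x) x 70 (y) x 45 mm high, 0.27 to 0.5 kg, 25 mm bore in its top, on the fixture plate 20 to 60 mm short of both fences, turned up to 0.3 rad. Slides at 1 to 4 N. Origin: centre of its underside, 12 mm above the bench. Flush in the corner, its 70 mm side along the far fence, the origin is at x = +42, y = +27 mm of the fixture
- dish: rigid round bright metal dish, 115 mm across, rim 29 mm high, on a 64 mm foot ring, 0.1 to 0.17 kg. Two equal black grips along its x axis: bars 50 mm long (64 to 114 mm from the centre), 16 mm wide, 18 mm high, mid-height 30 mm above the foot. Origin: centre of the foot's underside, z up. It starts on the bench beside the fixture, x axis within 0.25 rad of the robot's left-right line
- dish_centre (a point): the lowest point of the dish's inside, 12 mm above the underside of the foot, where the ball rests when the dish is level. The inside rises very slowly from there (1.5 mm at 22 mm out, 7 mm at 48 mm out, then the steep rim)
- grip_a (a point): middle of one black grip, 85 mm from the dish's centre towards the dish's +x, 30 mm above the foot
- grip_b (a point): middle of the other black grip, 85 mm from the dish's centre towards the dish's -x, 30 mm above the foot
- ball_center (a point): centre of the loose steel ball, 22 mm diameter, 44 g, lying in the dish; it rolls freely when the dish tilts by more than 2 degrees or is moved abruptly
- union_nut: loose hexagon union nut, 36 mm across flats, 26 mm high, standing on the bench; leave it alone
- adapter: loose brass-coloured threaded adapter standing on end, 43 mm high, hexagon 32 mm; leave it alone
- plug: loose screw plug standing on its hexagon head, 30 mm across flats, 27 mm high; leave it alone
Things that resemble listed ones, but are neither listed nor needed, are in the scene too. Leave any green or orange look-alike of the fixture alone.

How it is judged:
On the way, in this order (a step that is already met when the one before it is completed fails the run):
1. the block sits square and flush in the fence corner (x of block in the frame of fixture between 0.0395 and 0.0445 m and y of block in the frame of fixture between 0.0245 and 0.0295 m and z of block in the frame of fixture below 0.0145 m and angle between block's own z axis and vertical below 0.04 rad and angle between the x axis of block and the x axis of fixture, either way round below 0.035 rad), for 0.2 s.
2. the dish is lifted off the bench in the fingers with the ball in it (height (world z) of dish above 0.03 m and contact force between dish and the fingers above 2 N and horizontal distance between ball_center and dish_centre below 0.03 m), for 0.2 s.
At the end, for the whole second after the job is handed in: Dish in the fingers on the robot's side, foot 50-150 mm above the block's top, centre within 35 mm of the block's, grips within 0.2 rad of the fixture's x, level within 0.07 rad, still, ball within 15 mm of its centre; block square within 0.035 rad and flush within 2.5 mm on both fences (all of step 1 and contact force between dish and the fingers above 2 N and height (world z) of dish between 0.107 and 0.207 m and horizontal distance between dish_centre and block below 0.035 m and angle between the x axis of dish and the x axis of fixture, either way round below 0.2 rad and x of the grasp point in the frame of fixture below 0.02 m and angle between dish's own z axis and vertical below 0.07 rad and horizontal distance between ball_center and dish_centre below 0.015 m and distance between ball_center and dish_centre below 0.02 m and linear speed of dish below 0.03 m/s and angular speed of dish below 0.15 rad/s); the arm keeps its last pose, push and grip.
It fails at once if the ball runs out to the rim of the dish (more than 33 mm from its centre) or leaves it (horizontal distance between ball_center and dish_centre above 0.033 m or distance between ball_center and dish_centre above 0.045 m).
It fails at once if the dish is tipped by more than 0.26 rad (angle between dish's own z axis and vertical above 0.26 rad).
It fails at once if the block is lifted off the fixture plate by more than 10 mm (z of block in the frame of fixture above 0.022 m).
It fails at once if a loose fitting on the bench is moved by more than 20 mm (distance of any of union_nut, adapter, plug from where it was at the start of the episode above 0.02 m).
It also fails if it takes over 72 s, if anything falls off the work surface, if the arm or the gripper's body presses on something with over 40 N, if the wrist force passes 120 N, or if a joint passes its speed limit or range.

### The arm

A 6-joint arm with a two-finger parallel gripper is mounted at the origin on the work surface. World frame = base frame: x ahead of the robot, y to its left, z up, the work surface at z = 0. Lengths are in m, angles in rad, forces in N, time in s.
With the tool pointing down it reaches from about 0.35 to 0.875 m from the base axis. Payload 15.5 kg.
Tool frame: the origin (TCP) lies midway between the tips of the shut fingers; the grasp point (between the pads) lies env.grasp_offset behind it (env.grasp_offset is the distance from the TCP to the grasp point, in m); z points along the fingers, y is the direction in which the jaws open and shut (so a half turn about z gives the same grasp; the last joint's range is limited). The gripper opens to 85 mm and grips with 20 to 120 N. Pads are 22 mm wide; open, the fingers measure 114 mm over their backs; the gripper's body (76 mm by 85 mm) begins 54 mm behind the grasp point. The pads swing forward as they close: fully open they stand 13 mm farther back than shut.
Start: joints at [-1.381, 0.494, 1.345, -0, 1.302, -0.096], TCP at [0.176, -0.6, 0.231] pointing down, gripper open.
Joint ranges: [-2.91, 2.91], [-0.82, 2.16], [0.22, 2.67], [-1.22, 4.37], [0.12, 2.79], [-3.08, 3.08]. Speed limits (rad/s): [1.89, 1.89, 2.57, 3.01, 3.01, 3.01].

### API

Orientations are given as a unit quaternion [x, y, z, w].
In Python, from bench import env, camera gives the robot as it stands.
- The arm moves only by the tool send_rows, never from a script. Its argument "plan" is a list that holds one entry, the list of rows, each a list of 4 numbers: the shift along the tool's x, y, z in mm, then the turn about the tool's z in degrees. A call has 1 to 10 rows; each row is the pose to reach, as a shift and turn from the pose measured when the call began, along the tool's axes at that moment; what a row does not reach only later rows make up. A row lasts 1/10 s, in which the tool goes at most 50 mm and 8.59 degrees, less where a joint would pass 70% of its speed; a pose out of reach is approached as far as the arm can. A call with a gripper value outside its range is refused whole. "jaw" is the gripper command: -1 is shut, 1 is fully open, values between are in proportion, set as the call begins (left out, the last holds). The fingers move at their own pace and stop on an object; "newtons" is the grip in N (left out, the last holds). Time passes only in rows, so rows that repeat a pose let the fingers close. It gives the time, the measured TCP pose, the force and the opening at its end, in the units of the state.
- env.get_state(): the state, without advancing time (a new reading comes with each control period).
- camera(name): name is "side" or "top" or "wrist"; returns a dict with "pixels" (480x640x3 uint8, red, green, blue), "range_z" (480x640 float32, m along the optical axis (not along the pixel's ray), 0 where there is no reading), "fx", "fy", "cx", "cy" (pixels), "R" (3x3) and "t" (3): a world point X has camera coordinates R X + t. Camera axes: x right, y down, z forward; pixel columns grow to the right and rows downward; lengths in m; the calibration is good to about 2 mm. A picture is of the moment at which its call begins.
- env.sign_off(): hands the job in, once; it reports no verdict.
The state is a dict: "time_s": time; "joint_pos": joint angles; "dq": joint speeds; "joint_efforts": joint torques, N m; "position": TCP position; "tcp_rot": TCP orientation; "force": force on the tool from outside, world axes, zero at the start; "ft_torque": the same for the moment, N m; "finger_gap": finger opening in m.
Only numpy, scipy, OpenCV 4.12 (cv2) and the standard library are available. Lean on these libraries where they do the work, as an engineer would, in place of code of your own. Each camera call takes 0.05 s, during which the arm holds its last target.

## Working session

There is one attempt and no reset: what is moved stays moved. The work goes in short steps, Python scripts to look and compute and a tool call to move; the robot and the scene stay as the last step left them, time stands still between calls to the robot, and variables do not carry over. Pictures are saved under pics/ and viewed, and the job is handed in when it is done.

Besides the shell and the picture viewer there is one more tool, called after ">>>" as name(argument=value, ...), one argument or row to a line, values as JSON. send_rows: Moves the arm, as the interface text tells. Its arguments: {"type":"object","properties":{"plan":{"type":"array"},"jaw":{"type":"number"},"newtons":{"type":"number"}},"required":["plan"]}

```bash
ls; mkdir -p pics; python3 - <<'E'
from bench import env, camera
import cv2, numpy as np
print(env.get_state()); print(env.grasp_offset)
for n in ["side","top","wrist"]:
    c=camera(n); cv2.imwrite(f"pics/{n}0.png",c["pixels"][:,:,::-1]); np.savez(f"/tmp/{n}0.npz",**c)
    print(n,c["fx"],c["cx"],c["cy"],c["R"].round(3).tolist(),c["t"], (c["range_z"]>0).mean())
E
```

```text
pics
{'time_s': 0.0, 'joint_pos': array([-1.38150426e+00,  4.94189521e-01,  1.34616980e+00,  4.66425010e-05,
        1.30254566e+00, -9.55078556e-02]), 'dq': array([-0.00080009, -0.0006972 ,  0.00136504, -0.00074361,  0.00022791,
       -0.00035173]), 'joint_efforts': array([ 5.09513542e-03, -8.82160592e+01, -3.83859015e+01,  4.70058767e-04,
        1.03310213e-02, -3.88792103e-05]), 'position': array([ 0.17554162, -0.59943012,  0.23068324]), 'tcp_rot': array([ 9.89878913e-01,  1.41913027e-01, -8.29931786e-06, -6.56498666e-04]), 'force': array([ 0.7780825 ,  1.49604844, -1.02042605]), 'ft_torque': array([ 0.02705803,  0.02986753, -0.04111488]), 'finger_gap': 0.08564488835732792}
0.0187
side 459.5193583035665 317.4584703507194 236.14053171803906 [[0.985, -0.171, 0.008], [-0.095, -0.585, -0.806], [0.142, 0.793, -0.592]] [-0.529236    0.08025333  0.77374191] 0.9959114583333334
top 461.2418139552775 316.97209933090437 240.88258425933228 [[-0.015, -1.0, -0.005], [-0.978, 0.015, -0.21], [0.21, 0.002, -0.978]] [0.01971934 0.53441751 0.78463011] 0.9960319010416666
wrist 365.00557240447915 319.5862098204194 236.7098489405965 [[0.28, -0.96, -0.002], [-0.914, -0.267, 0.305], [-0.293, -0.084, -0.952]] [-0.62445063 -0.03932939  0.38038348] 0.9959212239583334
```

View pics/top0.png

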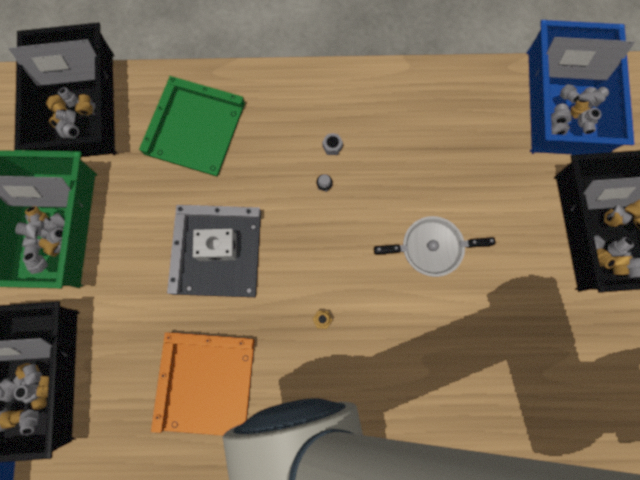

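View pics/side0.png

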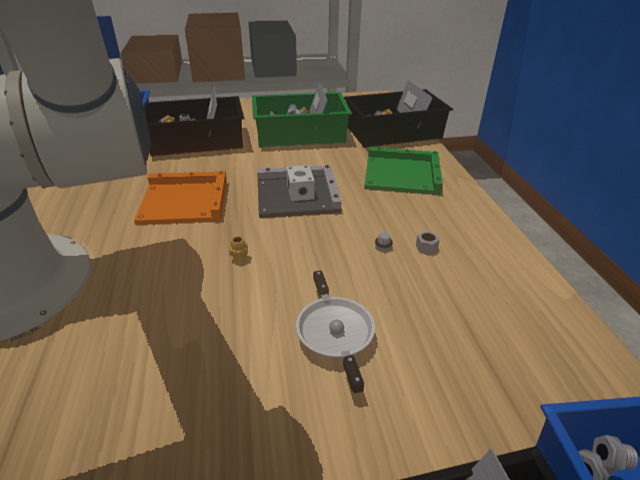

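The side view shows the grey fixture at (300,190) with the block on it at (300,182). The dish is at (337,327) with its ball in the middle. In the top view:
- **Steel fixture:** (215,250). The look-alikes are the green tray at (193,125) and the orange tray at (205,383). I choose the grey one because it is dark steel with bright fences, on the far and left edges.
- **Block:** (213,243).
- **Dish:** (433,246), with black grips at (387,250) and (481,242).
- **Fittings to leave alone:** nut (333,144), plug (324,182), adapter (322,318).

Next I'll take a close crop and a first measurement.

```bash
cat > h.py <<'E'
import numpy as np, cv2
from bench import env, camera
def grab(n,tag):
    c=camera(n); cv2.imwrite(f"pics/{tag}.png",c["pixels"][:,:,::-1]); np.savez(f"/tmp/{tag}.npz",**c); return c
def load(tag): 
    d=np.load(f"/tmp/{tag}.npz"); return {k:d[k] for k in d.files}
def crop(c,x0,y0,w,h,s,fn):
    im=c["pixels"][y0:y0+h,x0:x0+w,::-1]; cv2.imwrite(fn,cv2.resize(im,None,fx=s,fy=s,interpolation=cv2.INTER_CUBIC))
def plane(c,uv,z):
    uv=np.atleast_2d(np.asarray(uv,float)); f=np.c_[(uv[:,0]-c["cx"])/c["fx"],(uv[:,1]-c["cy"])/c["fy"],np.ones(len(uv))]
    d=f@c["R"]; o=-c["R"].T@c["t"]; k=(z-o[2])/d[:,2]; return o+k[:,None]*d
def cloud(c):
    z=c["range_z"]; v,u=np.mgrid[0:480,0:640]
    p=np.stack([(u-c["cx"])/c["fx"]*z,(v-c["cy"])/c["fy"]*z,z],-1)
    return (p-c["t"])@c["R"]
def proj(c,X):
    p=np.atleast_2d(X)@c["R"].T+c["t"]; return np.c_[p[:,0]/p[:,2]*c["fx"]+c["cx"],p[:,1]/p[:,2]*c["fy"]+c["cy"]]
E
python3 - <<'E'
from h import *
c=load("top0"); crop(c,155,190,120,120,5,"pics/t_fix.png"); crop(c,365,205,140,80,5,"pics/t_dish.png")
P=cloud(c)
for u,v in [(213,243),(190,243),(240,280),(230,212),(177,260),(433,220),(433,246),(387,250),(481,242),(333,145),(324,182),(322,318),(300,400),(195,262),(170,297)]: print((u,v),P[v,u].round(4))
E
```

```text
(213, 243) [0.5401 0.2084 0.0267]
(190, 243) [0.5436 0.2556 0.0139]
(240, 280) [0.4708 0.1583 0.0127]
(230, 212) [0.599  0.1767 0.0318]
(177, 260) [0.5077 0.2735 0.0314]
(433, 220) [ 0.5781 -0.2099  0.0277]
(433, 246) [ 0.5266 -0.2051  0.0331]
(387, 250) [ 0.519  -0.1178  0.0396]
(481, 242) [ 0.531  -0.2922  0.0419]
(333, 145) [ 0.7335 -0.0227  0.0294]
(324, 182) [ 0.6574 -0.0036  0.0284]
(322, 318) [0.3963 0.0047 0.0422]
(300, 400) [0.2811 0.0366 0.2431]
(195, 262) [0.507  0.2454 0.0106]
(170, 297) [0.4419 0.2928 0.0009]
```

View pics/t_fix.png

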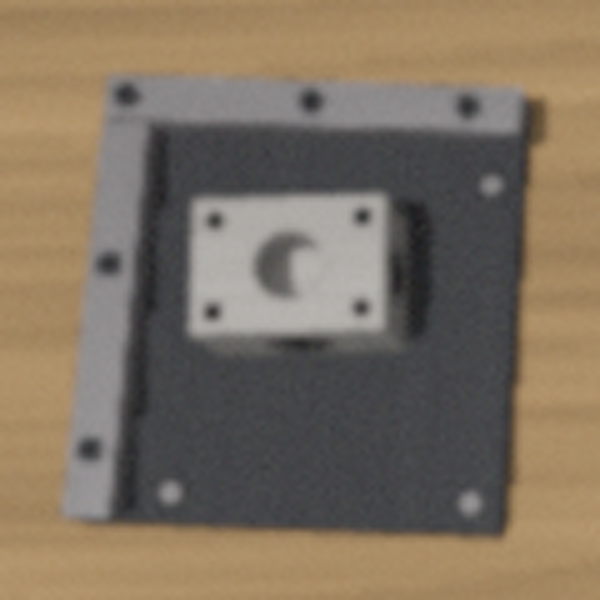

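View pics/t_dish.png

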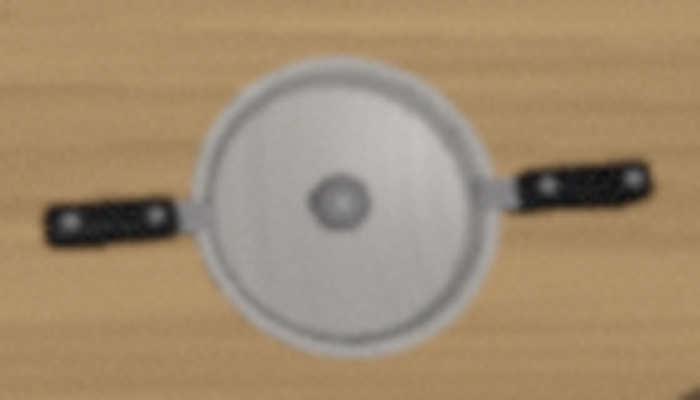

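The crops confirm it. The fixture is steel-grey with fences on top and at the left. The block sits at about (290,265) in its crop, nearly square. The dish's black grips are at (110,222) and (585,186) in its crop, with the ball centred. I'll move the wrist camera over the dish first, on the way to the fixture.

>>> send_rows(
  plan=[
    [[35,-30,0,1.6],[73,-61,0,3.2],[111,-92,0,4.8],[149,-122,0,6.4],[187,-153,0,8],[225,-183,0,9.6],[263,-214,0,11.2],[301,-245,0,12.8],[338,-275,0,14.4],[365,-300,0,16.3]],
  ],
  jaw=1,
)

```text
time_s: 1.15
position: [0.4427, -0.2068, 0.2311]
tcp_rot: [1.0, 0.0, 0.0, -0.001]
force: [0.6, -1.0, 0.3]
finger_gap: 0.0854
```

```bash
python3 - <<'E'
from h import *
s=env.get_state(); print(s["time_s"],s["position"],s["tcp_rot"],s["joint_pos"],s["force"])
grab("wrist","w1")
E
```

```text
1.15 [ 0.44269279 -0.20679804  0.23114666] [ 9.99999844e-01  2.65105040e-05  1.30536346e-05 -5.57627712e-04] [-5.59958495e-01  3.03199618e-01  1.67229745e+00  1.04278399e-03
  1.16666606e+00  1.01037449e+00] [ 0.64611105 -1.00122308  0.28396548]
```

View pics/w1.png

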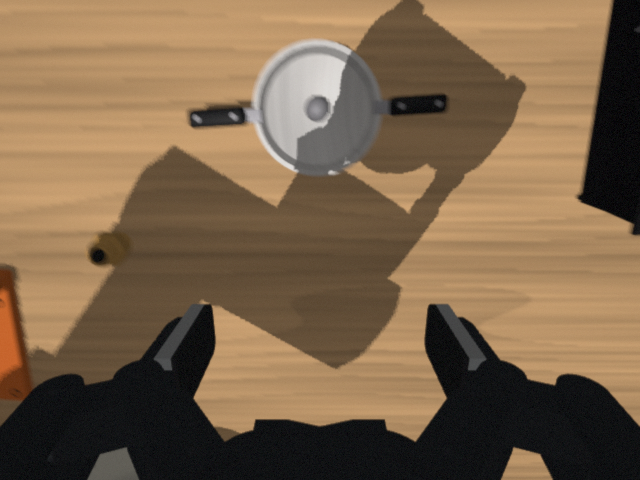

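The wrist view shows the dish at (316,107), its left grip at (217,118) and its right grip at (418,104). The brass adapter is at (108,248). Next I go over the fixture.

>>> send_rows(
  plan=[
    [[0,-35,0,0],[1,-75,0,0],[2,-118,0,0],[3,-162,0,0],[4,-206,0,0],[5,-250,0,0],[6,-294,0,0],[7,-338,0,0],[8,-380,0,0],[8,-410,0,0]],
  ],
)

```text
time_s: 2.2
position: [0.4524, 0.209, 0.2322]
tcp_rot: [1.0, -0.0, 0.0, -0.001]
force: [1.7, -0.6, 0.3]
finger_gap: 0.0857
```

```bash
python3 - <<'E'
from h import *
s=env.get_state(); print(s["time_s"],s["position"],s["tcp_rot"],s["joint_pos"],s["force"])
grab("wrist","w2")
E
```

```text
2.2 [0.45240317 0.20896392 0.23215544] [ 9.99998908e-01 -2.13850200e-05  2.82808071e-04 -1.45014220e-03] [0.31106369 0.3145962  1.65092337 0.0028052  1.17464826 1.8808222 ] [ 1.70318533 -0.64392957  0.29477639]
```

View pics/w2.png

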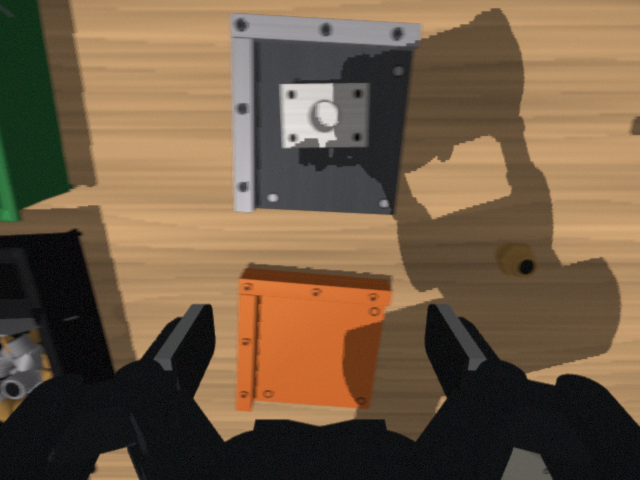

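The steel fixture is at (325,115) with the block top at (325,115), upright on the plate. The orange look-alike at (315,340) stays out of this. I'll fit both from height masks and cross-check with the top camera.

```bash
cat > fix.py <<'E'
from h import *
def rect(c,P,lo,hi,roi):
    m=((P[...,2]>lo)&(P[...,2]<hi)&(P[...,0]>roi[0])&(P[...,0]<roi[1])&(P[...,1]>roi[2])&(P[...,1]<roi[3])).astype(np.uint8)
    m=cv2.morphologyEx(m,cv2.MORPH_OPEN,np.ones((3,3),np.uint8)); return m
def measure(c,verbose=True):
    P=cloud(c); out={}
    g=c["pixels"].astype(int); 
    # block top
    m=rect(c,P,0.05,0.065,(0.42,0.66,0.1,0.32)); n,l,st,_=cv2.connectedComponentsWithStats(m); k=1+np.argmax(st[1:,4]); bm=cv2.morphologyEx((l==k).astype(np.uint8),cv2.MORPH_CLOSE,np.ones((7,7),np.uint8))
    zb=np.median(P[...,2][bm>0]); cs=max(cv2.findContours(bm,0,1)[0],key=cv2.contourArea)[:,0,:]
    w=plane(c,cs,zb)[:,:2]; r=cv2.minAreaRect((w*1000).astype(np.float32)); out['block']=(zb,r)
    # fences: L-mask
    m=rect(c,P,0.024,0.036,(0.42,0.66,0.08,0.32)); zf=np.median(P[...,2][m>0]); w=P[m>0][:,:2]
    ps=plane(c,np.argwhere(m>0)[:,::-1],zf)[:,:2]
    r2=cv2.minAreaRect((ps*1000).astype(np.float32)); out['fence']=(zf,r2)
    return out,bm,m
E
python3 - <<'E'
from fix import *
for t in ["w2","top0"]:
    c=load(t); o,bm,m=measure(c)
    print(t); [print(k,v) for k,v in o.items()]
    im=c["pixels"][:,:,::-1].copy(); im[bm>0]=(0,255,0); im[m>0]=(0,0,255); cv2.imwrite(f"pics/m_{t}.png",im)
E
```

```text
w2
block (np.float64(0.05667155736729916), ((533.94580078125, 203.4036865234375), (49.96110534667969, 69.9998550415039), 0.7188695669174194))
fence (np.float64(0.029672025295575187), ((526.9119873046875, 206.5429229736328), (159.52159118652344, 169.42929077148438), 87.05599212646484))
top0
block (np.float64(0.05868464532829567), ((534.4097900390625, 203.02059936523438), (71.56217956542969, 50.262298583984375), 89.10983276367188))
fence (np.float64(0.03155394237780254), ((527.7659301757812, 206.3821563720703), (159.8199462890625, 170.41177368164062), 87.12647247314453))
```

View pics/m_w2.png

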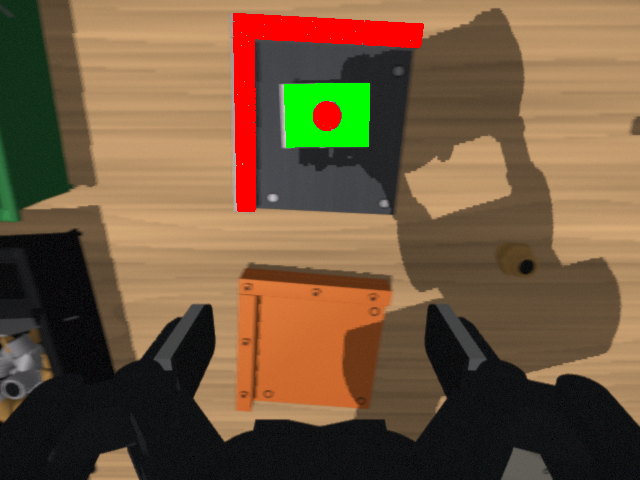

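```bash
python3 - <<'E'
from h import *
c=load("w2"); crop(c,225,5,200,215,3,"pics/w2c.png")
g=cv2.cvtColor(c["pixels"],cv2.COLOR_RGB2GRAY)
print(g[110,225:300]); print(g[100,355:380])
P=cloud(c); print((P[110,275:300,2]*1000).round(0)); print((P[110,225:262,2]*1000).round(0))
E
```

```text
[151 151 149 147 150 151 150 158 158 149 141 132 115  98  74  67  59  64
  67  61  75 101 124 131 139 144 132 118 100  66  51  49  50  47  56  65
  64  70  73  71  74  71  74  72  73  74  73  72  74  70  72  73  72  73
  89 127 145 168 192 202 218 221 220 220 220 221 221 220 220 220 221 220
 220 221 220]
[101 104 104 102 103 102 102 105 103 101  96  87  79  68  61  42  35  38
  36  34  34  33  37  35  40]
[10. 11. 12. 11. 12. 11. 12. 12. 11. 11. 56. 57. 57. 57. 57. 57. 58. 58.
 56. 56. 57. 56. 58. 58. 56.]
[-1. -2. -0. -1.  1.  0. -1.  0. -0. -0. 30. 31. 30. 30. 33. 32. 33. 32.
 35. 34. 32. 33. 33. 33. 30. 29. 30. 29. 30. 29. 23. 20. 13. 12. 12. 12.
 10.]
```

View pics/w2c.png

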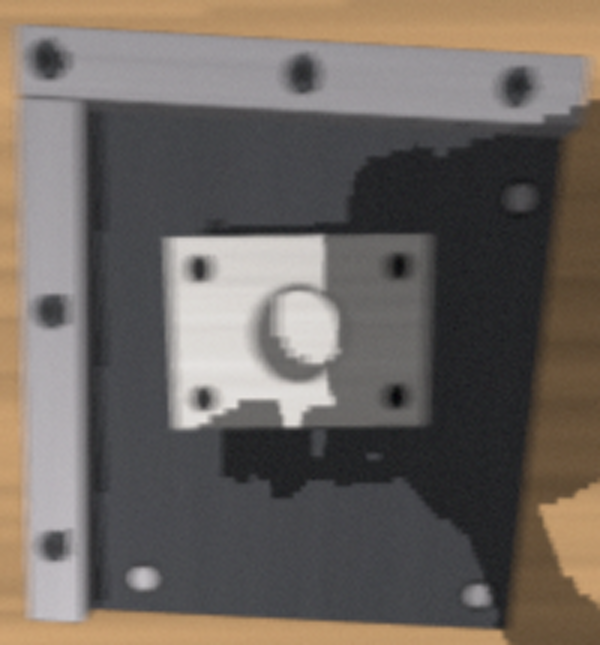

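I take the pose from both views:
- **Fixture:** centre (527,206.5) mm, yaw −2.9°.
- **Block:** (534,203) mm, yaw about +0.7°, which is fixture-frame (+7,−3). It needs about +35 mm and +30 mm.
- **Heights:** block top 57 mm, fences 30 mm, agreeing with the text.

I'll push with two fingertips a set gap apart, starting from behind the −x face.

>>> send_rows(
  plan=[
    [[5,1,30,1],[10,2,70,2],[15,2.4,110,2.9],[15,2.4,150,2.9],[15,2.4,180,2.9],[15,2.4,198,2.9],[15,2.4,206,2.9],[15,2.4,206,2.9]],
  ],
  jaw=-0.4,
  newtons=60,
)

```text
time_s: 3.05
position: [0.4674, 0.2101, 0.0256]
tcp_rot: [1.0, -0.025, -0.0, -0.002]
force: [0.7, -0.8, 0.7]
finger_gap: 0.0255
```

```bash
cat >> h.py <<'E'
from scipy.spatial.transform import Rotation as Ro
def st():
    s=env.get_state(); R=Ro.from_quat(s["tcp_rot"]).as_matrix(); yaw=np.degrees(np.arctan2(R[1,0],R[0,0]))
    print("t",round(s["time_s"],2),"pos",(s["position"]*1000).round(1),"yaw",yaw.round(2),"down",np.degrees(np.arccos(-R[2,2])).round(2),"F",s["force"].round(1),"gap",round(s["finger_gap"]*1000,1),"q",s["joint_pos"].round(2)); return s,R
E
python3 - <<'E'
from h import *
st(); grab("wrist","w3"); grab("side","s3"); c=load("s3"); crop(c,220,120,160,120,4,"pics/s3c.png")
E
```

```text
t 3.05 pos [467.4 210.1  25.6] yaw -2.87 down 0.23 F [ 0.7 -0.8  0.7] gap 25.5 q [0.3  0.64 1.82 0.01 0.68 1.92]
```

View pics/w3.png

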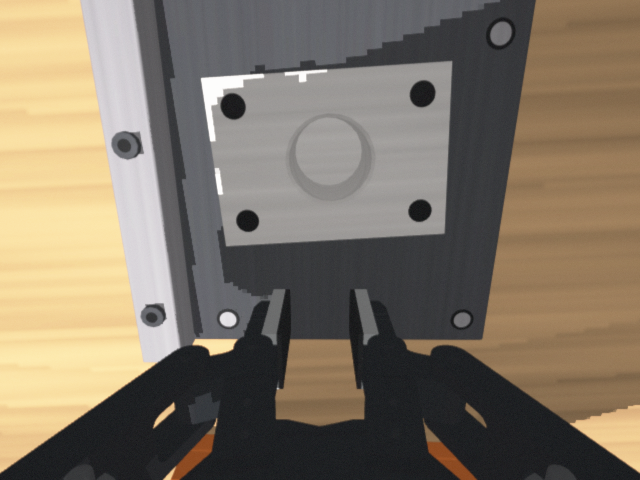

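View pics/s3c.png

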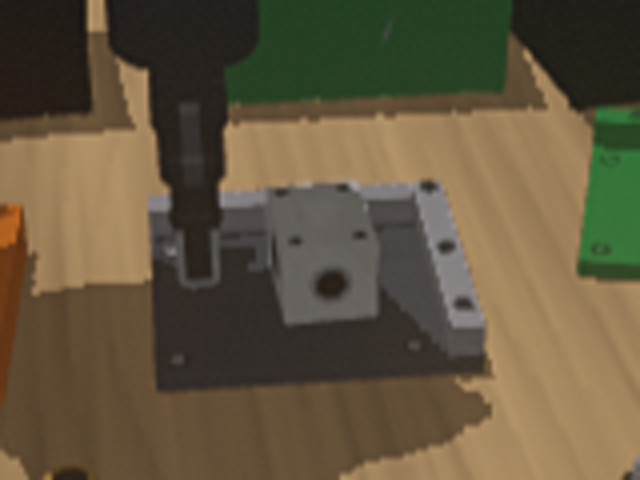

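The fingers stand square behind the block, centred at (317,340), about 4 mm left of the block's middle at (333,240). I'll shift over and push forward.

>>> send_rows(
  plan=[
    [[8,4,0,0],[15,4,0,0],[20,4,0,0],[25,4,0,0],[30,4,0,0],[35,4,0,0],[40,4,0,0],[45,4,0,0],[50,4,0,0],[54,4,0,0]],
  ],
)

```text
time_s: 4.15
position: [0.5224, 0.2036, 0.0269]
tcp_rot: [1.0, -0.025, 0.001, -0.002]
force: [-2.5, 0.5, -1.4]
finger_gap: 0.026
```

```bash
python3 - <<'E'
from h import *
st(); grab("wrist","w4")
E
```

```text
t 4.15 pos [522.4 203.6  26.9] yaw -2.86 down 0.28 F [-2.5  0.5 -1.4] gap 26.0 q [0.26 0.68 1.7  0.01 0.76 1.88]
```

View pics/w4.png

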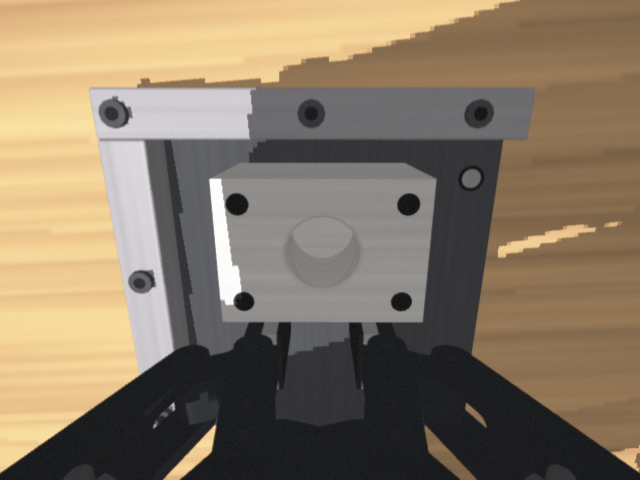

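The block is square to the fingers, top corners at (210,180) and (437,180). There is still a gap to the far fence at row 138. I'll keep pushing slowly until the force rises.

>>> send_rows(
  plan=[
    [[3,0,0,0],[6,0,0,0],[8,0,0,0],[10,0,0,0],[12,0,0,0]],
  ],
)

```text
time_s: 4.7
position: [0.5326, 0.203, 0.0268]
tcp_rot: [1.0, -0.025, -0.001, -0.002]
force: [-23.9, 5.5, 15.4]
finger_gap: 0.0259
```

```bash
python3 - <<'E'
from h import *
st(); grab("wrist","w5")
E
```

```text
t 4.7 pos [532.6 203.   26.8] yaw -2.88 down 0.28 F [-23.9   5.5  15.4] gap 25.9 q [0.26 0.69 1.67 0.01 0.79 1.87]
```

View pics/w5.png

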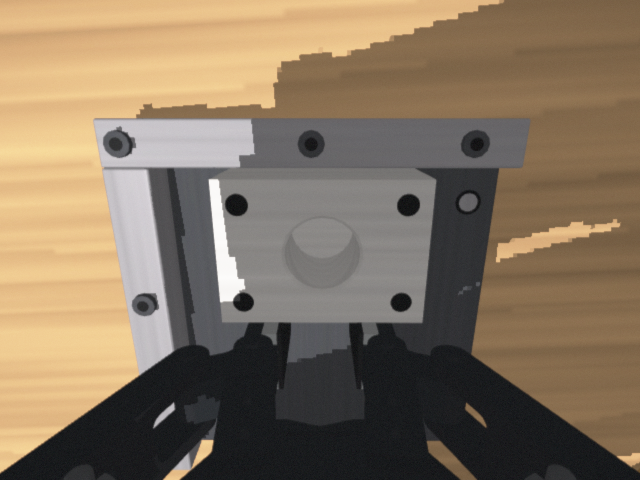

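The far face is flush with the far fence (edges meet at row 168), with 24 N on the fingers. I'll back off, lift, and go round to the −y face, turning the tool 90°.

>>> send_rows(
  plan=[
    [[-8,0,0,0],[-15,0,-10,0],[-15,0,-45,-8],[-15,15,-75,-16],[-8,35,-80,-24],[5,55,-80,-32],[18,70,-80,-40],[30,75,-80,-48],[35,75,-80,-56],[35.5,75,-80,-64]],
  ],
  jaw=-0.75,
)

```text
time_s: 5.75
position: [0.5654, 0.1257, 0.1073]
tcp_rot: [0.86, 0.511, 0.001, -0.002]
force: [-0.5, 0.6, -0.4]
finger_gap: 0.0109
```

>>> send_rows(
  plan=[
    [[0,0,0,-8],[0,0,0,-16],[0,0,0,-24],[0,0,0,-26],[0,0,0,-26]],
  ],
)

```text
time_s: 6.25
position: [0.5655, 0.1257, 0.1081]
tcp_rot: [0.723, 0.691, 0.002, -0.001]
force: [-0.0, -0.4, -0.3]
finger_gap: 0.0108
```

```bash
cat >> h.py <<'E'
F0=np.array([527.3,206.5]); FY=np.radians(-2.94)
def w2f(p): 
    d=np.asarray(p)[:2]-F0; c,s=np.cos(FY),np.sin(FY); return np.array([c*d[0]+s*d[1],-s*d[0]+c*d[1]])
def f2w(p):
    c,s=np.cos(FY),np.sin(FY); return F0+np.array([c*p[0]-s*p[1],s*p[0]+c*p[1]])
def shift(s,R,target_mm): return R.T@(np.asarray(target_mm)-s["position"]*1000)
E
python3 - <<'E'
from h import *
s,R=st(); print(w2f(s["position"]*1000)); print(shift(s,R,[*f2w([41,-78]),26.5]).round(1))
grab("wrist","w6")
from fix import measure
c=load("w6"); o,bm,m=measure(c); print(o)
E
```

```text
t 6.25 pos [565.5 125.7 108.1] yaw 87.45 down 0.25 F [-0.  -0.4 -0.3] gap 10.8 q [0.11 0.58 1.59 0.01 0.97 0.15]
[ 42.32564863 -78.70517046]
[ 0.4 -1.4 81.6]
{'block': (np.float64(0.0566955904271369), ((568.2687377929688, 200.20651245117188), (69.98155212402344, 49.98530960083008), 87.07145690917969)), 'fence': (np.float64(0.02956618336085062), ((583.0835571289062, 193.93988037109375), (139.31622314453125, 55.461700439453125), 87.05083465576172))}
```

View pics/w6.png

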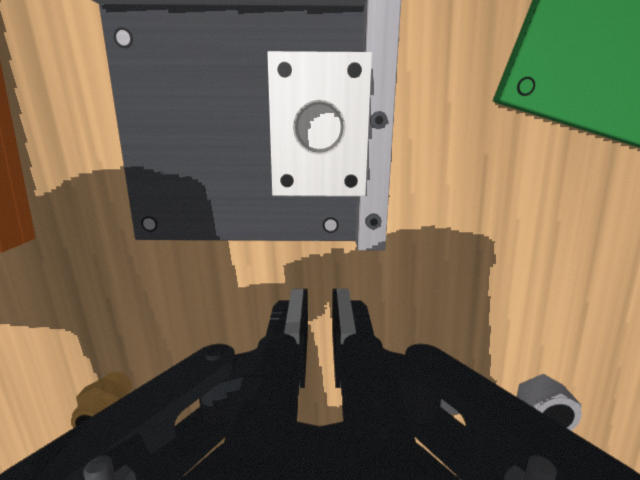

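The block lies square along the far fence, top at (320,123). The fingers are in line with it at (320,310), and the fittings are well clear. I'll descend, then push toward +y.

>>> send_rows(
  plan=[
    [[0,-1,25,0],[0,-1,50,0],[0,-1,70,0],[0,-1,81,0],[0,-1,81,0],[6,-1,81,0],[12,-1,81,0],[18,-1,81,0],[23,-1,81,0],[28,-1,81,0]],
  ],
)

```text
time_s: 7.3
position: [0.566, 0.1547, 0.0274]
tcp_rot: [0.723, 0.691, 0.002, -0.001]
force: [0.2, -9.8, 2.0]
finger_gap: 0.0108
```

>>> send_rows(
  plan=[
    [[5,0,0,0],[10,0,0,0],[14,0,0,0],[18,0,0,0],[22,0,0,0],[25,0,0,0]],
  ],
)

```text
time_s: 7.9
position: [0.5672, 0.18, 0.0275]
tcp_rot: [0.723, 0.691, 0.002, -0.001]
force: [0.1, -2.6, 1.9]
finger_gap: 0.0108
```

```bash
python3 - <<'E'
from h import *
s,R=st(); print(w2f(s["position"]*1000)); grab("wrist","w7")
E
```

```text
t 7.9 pos [567.2 180.   27.5] yaw 87.37 down 0.26 F [ 0.1 -2.6  1.9] gap 10.8 q [0.2  0.71 1.61 0.01 0.83 0.25]
[ 41.19308569 -24.43650142]
```

View pics/w7.png

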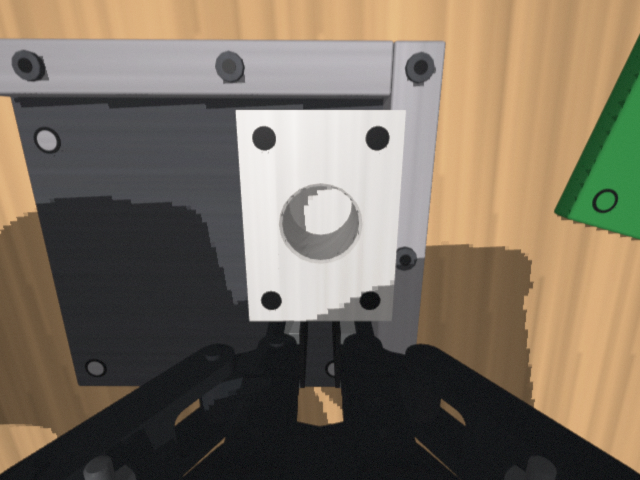

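The block is moving along the far fence, its top at (320,215), with a few mm left to the left fence at row 97. I'll press on.

>>> send_rows(
  plan=[
    [[2,0,0,0],[4,0,0,0],[6,0,0,0],[7,0,0,0],[8,0,0,0]],
  ],
)

```text
time_s: 8.45
position: [0.5671, 0.1858, 0.0276]
tcp_rot: [0.723, 0.691, 0.0, -0.0]
force: [-0.6, -37.9, 10.8]
finger_gap: 0.0107
```

```bash
python3 - <<'E'
from h import *
s,R=st(); print(w2f(s["position"]*1000)); grab("wrist","w8")
from fix import measure
c=load("w8"); o,bm,m=measure(c); print(o['block'])
E
```

```text
t 8.45 pos [567.1 185.8  27.6] yaw 87.41 down 0.06 F [ -0.6 -37.9  10.8] gap 10.7 q [0.22 0.71 1.6  0.   0.83 0.26]
[ 40.79693542 -18.66335683]
(np.float64(0.0567014892701672), ((568.9261474609375, 223.9837646484375), (84.33048248291016, 49.99544906616211), 87.07838439941406))
```

View pics/w8.png

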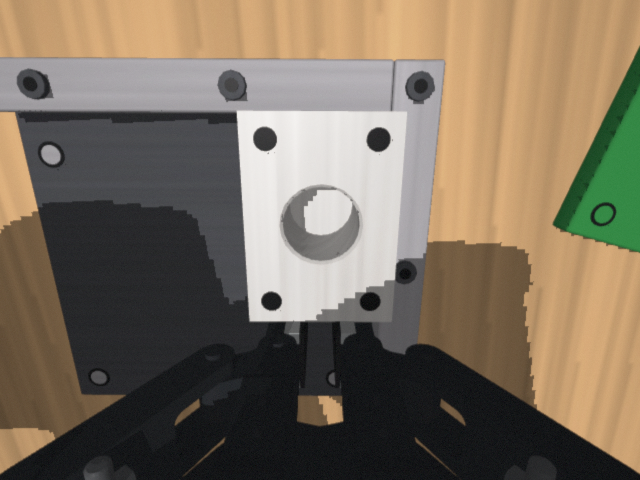

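The block meets the left fence at row 111, with 38 N on the fingers. I'll back off, rise and check both sides.

>>> send_rows(
  plan=[
    [[-4,0,0,0],[-12,0,0,0],[-30,0,-10,0],[-45,0,-40,0],[-60,0,-85,0],[-60,0,-125,0],[-60,0,-135,0]],
  ],
)

```text
time_s: 9.2
position: [0.5663, 0.1246, 0.1674]
tcp_rot: [0.723, 0.691, 0.003, 0.001]
force: [0.1, 0.9, -0.9]
finger_gap: 0.0108
```

```bash
python3 - <<'E'
from h import *
from fix import measure
s,R=st()
for n in ["wrist","top"]:
    c=grab(n,"c9"+n); o,bm,m=measure(c); print(n,o); r=o['block'][1]; r2=o['fence'][1]
    d=np.array(r[0])-np.array(r2[0]); a=np.radians(r2[2]-90 if r2[2]>45 else r2[2]); print("rel fixture centre", np.cos(a)*d[0]+np.sin(a)*d[1], -np.sin(a)*d[0]+np.cos(a)*d[1])
crop(load("c9wrist"),200,0,300,220,2.6,"pics/c9c.png")
E
```

```text
t 9.2 pos [566.3 124.6 167.4] yaw 87.34 down 0.37 F [ 0.1  0.9 -0.9] gap 10.8 q [0.11 0.5  1.54 0.   1.1  0.16]
wrist {'block': (np.float64(0.056723904310755906), ((569.430419921875, 231.32595825195312), (69.99402618408203, 49.98648452758789), 87.08734893798828)), 'fence': (np.float64(0.029660017192259507), ((527.0308837890625, 203.99185180664062), (153.7876434326172, 169.35693359375), 87.4020004272461))}
rel fixture centre 41.11695251251054 29.227902003484623Traceback (most recent call last):
  File "<stdin>", line 5, in <module>
  File "fix.py", line 9, in measure
    m=rect(c,P,0.05,0.065,(0.42,0.66,0.1,0.32)); n,l,st,_=cv2.connectedComponentsWithStats(m); k=1+np.argmax(st[1:,4]); bm=cv2.morphologyEx((l==k).astype(np.uint8),cv2.MORPH_CLOSE,np.ones((7,7),np.uint8))
                                                                                                   ~~~~~~~~~^^^^^^^^^^
    return _wrapfunc(a, 'argmax', axis=axis, out=out, **kwds)
    return bound(*args, **kwds)
ValueError: attempt to get argmax of an empty sequence
```

View pics/c9wrist.png

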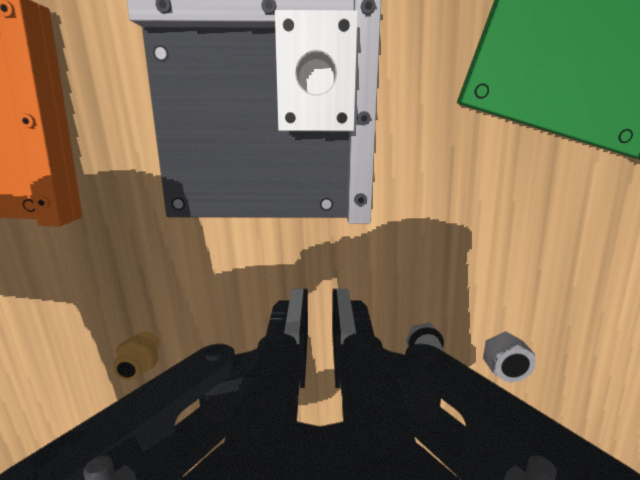

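```bash
python3 - <<'E'
from h import *
from fix import measure
c=load("c9wrist"); o,bm,m=measure(c)
a=np.radians(-2.94); f=lambda w:np.c_[np.cos(a)*w[:,0]+np.sin(a)*w[:,1],-np.sin(a)*w[:,0]+np.cos(a)*w[:,1]]*1000
q=f(plane(c,np.argwhere(m>0)[:,::-1],.030)); b=f(plane(c,np.argwhere(bm>0)[:,::-1],.057))
print("block x",np.percentile(b[:,0],[.2,99.8]),"y",np.percentile(b[:,1],[.2,99.8]))
print("fence outer x",np.percentile(q[:,0],99.8))
near=q[q[:,1]<b[:,1].min()-5]; print("far-fence inner x (below block)",np.percentile(near[:,0],[1,99]))
lf=q[(q[:,0]<b[:,0].min()-10)]; print("left fence inner y",np.percentile(lf[:,1],[.5,1,99]))
E
```

```text
block x [531.91975089 581.67209658] y [225.73168434 295.10037329]
fence outer x 600.0173643656263
far-fence inner x (below block) [582.05323523 599.90735625]
left fence inner y [294.13513575 294.1945017  307.46639293]
```

The block is flush to within 1 mm on both fences: block face 581.7 against fence 582.0, and 295.1 against 294.1. It is also square. Now I'll measure the dish grips in two views.

```bash
cat > dish.py <<'E'
from h import *
def grips(c,seeds,zg):
    P=cloud(c); g=c["pixels"].max(2); out=[]
    m=((g<75)).astype(np.uint8); n,l,stt,cen=cv2.connectedComponentsWithStats(m)
    for u,v in seeds:
        k=np.bincount(l[v-6:v+7,u-6:u+7].ravel(),minlength=n); k[0]=0; k=k.argmax(); mm=(l==k).astype(np.uint8); mm=cv2.morphologyEx(mm,cv2.MORPH_CLOSE,np.ones((5,5),np.uint8))
        z=np.percentile(P[...,2][mm>0],[25,50,75]); cs=max(cv2.findContours(mm,0,1)[0],key=cv2.contourArea)[:,0,:]
        r=cv2.minAreaRect((plane(c,cs,zg)[:,:2]*1000).astype(np.float32)); out.append((z,r)); print(stt[k],z.round(4),[np.round(x,1).tolist() for x in r], "cent",(plane(c,[cen[k]],zg)[0]*1000).round(1))
    return out
E
python3 - <<'E'
from dish import *
c=load("w1"); grips(c,[(217,118),(418,104)],.037); crop(c,180,30,280,150,2.8,"pics/w1c.png")
c=load("top0"); grips(c,[(387,250),(481,242)],.037)
# dish rim centre by circle
for t,zs in [("w1",.029),("top0",.029)]:
    c=load(t); P=cloud(c); m=((P[...,2]>.022)&(P[...,2]<.036)&(abs(P[...,0]-.527)<.07)&(abs(P[...,1]+.205)<.062)).astype(np.uint8)
    cs=max(cv2.findContours(m,0,1)[0],key=cv2.contourArea)[:,0,:]; (x,y),r=cv2.minEnclosingCircle((plane(c,cs,.029)[:,:2]*1000).astype(np.float32)); print(t,"rim",x,y,r)
E
```

```text
[190 106  55  21 773] [0.0374 0.0383 0.039 ] [[524.1, -116.8], [14.8, 48.0], 3.2] cent [ 523.9 -117.7   37. ]
[ 387   94   62   23 1182] [0.0369 0.038  0.0388] [[533.1, -291.6], [16.3, 52.8], 3.4] cent [ 533.2 -291.6   37. ]
[374 245  27   9 185] [0.039  0.0402 0.0414] [[521.4, -118.1], [14.6, 48.6], 3.6] cent [ 521.2 -118.    37. ]
[468 238  27   9 179] [0.039  0.0405 0.0418] [[532.2, -294.2], [14.6, 48.8], 3.9] cent [ 532. -294.   37.]
w1 rim 527.2664184570312 -204.75189208984375 62.351287841796875
top0 rim 529.3184814453125 -205.45497131347656 62.247352600097656
```

View pics/w1c.png

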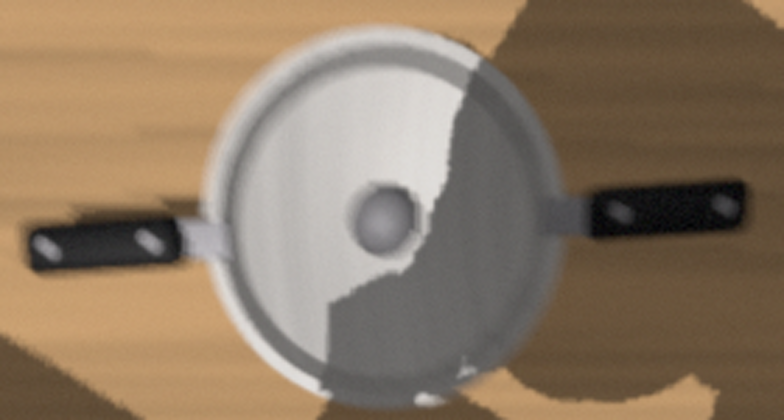

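The two views agree within 3 mm: left grip (523,−117), right grip (533,−293), line at 93.2°, grip tops 38–40 mm high, dish centre about (528,−205). I'll take the right grip, since the wrist camera then keeps looking over the dish, and the −90° turn puts that grip on my side. First I go above it, jaws open.

>>> send_rows(
  plan=[
    [[-30,-1,-10,0],[-75,-3,-10,-1],[-120,-4,-10,-2],[-165,-6,-10,-3],[-210,-7,-10,-4],[-255,-9,-5,-5],[-300,-10,0,-5.9],[-345,-12,0,-5.9],[-388,-14,0,-5.9],[-416,-14.5,0,-5.9]],
  ],
  jaw=0.2,
)

```text
time_s: 10.3
position: [0.5303, -0.2924, 0.1622]
tcp_rot: [0.687, 0.727, 0.001, -0.0]
force: [0.5, -1.1, -0.0]
finger_gap: 0.0513
```

>>> send_rows(
  plan=[
    [[0,0,10,0],[0,0,20,0],[0,0,20,0]],
  ],
)

```text
time_s: 10.6
position: [0.5291, -0.2907, 0.1396]
tcp_rot: [0.687, 0.727, 0.001, -0.003]
force: [1.1, 0.4, 0.7]
finger_gap: 0.051
```

```bash
python3 - <<'E'
from h import *
s,R=st(); grab("wrist","w10"); print(shift(s,R,[532.5,-290.1,s["position"][2]*1000]))
E
```

```text
t 10.6 pos [ 529.1 -290.7  139.6] yaw 93.23 down 0.33 F [1.1 0.4 0.7] gap 51.0 q [-0.6   0.56  1.5   0.    1.08 -0.66]
[ 0.39074455  3.47246096 -0.00411738]
```

View pics/w10.png

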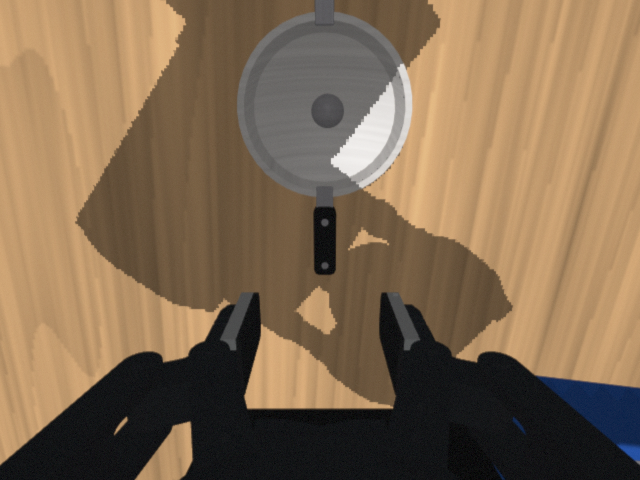

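The grip stands upright in the picture at (325,240), between the open fingers (centre line about column 320). The ball is at (327,110), in the middle.

```bash
python3 - <<'E'
from dish import *
c=load("w10"); r=grips(c,[(325,240)],.039)
s,R=st()
P=cloud(c); m=((P[...,2]>.022)&(P[...,2]<.036)&(abs(P[...,0]-.527)<.07)&(abs(P[...,1]+.205)<.059)).astype(np.uint8)
cs=max(cv2.findContours(m,0,1)[0],key=cv2.contourArea)[:,0,:]; 
(x,y),rr=cv2.minEnclosingCircle((plane(c,cs,.029)[:,:2]*1000).astype(np.float32)); print("rim",x,y,rr)
# height by two views: grip outer end in w1 and here
gx=P[215:265,325,:]; print("top z profile along grip",(gx[::8]*1000).round(1).tolist())
E
```

```text
[ 313  206   23   69 1458] [0.0373 0.0381 0.0388] [[531.9, -293.0], [15.4, 50.2], 3.9] cent [ 532. -292.   39.]
t 10.65 pos [ 529.6 -290.7  140.7] yaw 93.26 down 0.26 F [-0.3  1.   0.1] gap 50.8 q [-0.6   0.56  1.5   0.    1.08 -0.66]
rim 526.5513916015625 -204.86581420898438 59.32567596435547
top z profile along grip [[531.4, -274.1, 39.6], [531.8, -279.7, 39.8], [532.1, -285.4, 40.0], [532.5, -291.7, 38.3], [532.9, -297.7, 38.1], [533.2, -303.8, 37.9], [533.6, -309.7, 38.4]]
```

>>> send_rows(
  plan=[
    [[0,2.5,30,-0.2],[0,2.5,65,-0.2],[0,2.5,95,-0.2],[0,2.5,115,-0.2],[0,2.5,125,-0.2],[0,2.5,127,-0.2],[0,2.5,127,-0.2]],
  ],
)

```text
time_s: 11.35
position: [0.5325, -0.2898, 0.0143]
tcp_rot: [0.685, 0.728, 0.001, -0.002]
force: [-0.4, -0.6, 1.2]
finger_gap: 0.0508
```

```bash
python3 - <<'E'
from h import *
s,R=st(); grab("wrist","w11"); print(shift(s,R,[532,-290.5,13]))
E
```

```text
t 11.35 pos [ 532.5 -289.8   14.3] yaw 93.49 down 0.24 F [-0.4 -0.6  1.2] gap 50.8 q [-0.6   0.74  1.58  0.    0.83 -0.66]
[-0.65076189 -0.49337216  1.28418106]
```

View pics/w11.png

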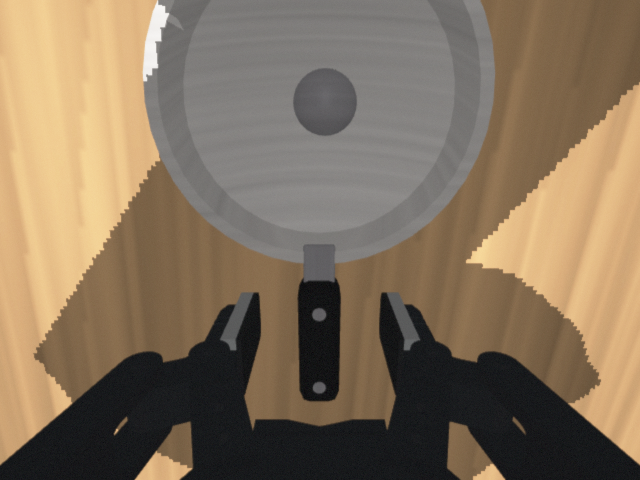

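The grip at (320,340) is centred between the fingers. I'll close in stages, gently first and then firmly.

>>> send_rows(
  plan=[
    [[0,0,1,0],[0,0,1,0],[0,0,1,0]],
  ],
  jaw=-0.5,
  newtons=20,
)

```text
time_s: 11.7
position: [0.5328, -0.2903, 0.0142]
tcp_rot: [0.685, 0.728, 0.001, -0.001]
force: [0.7, 0.6, 0.5]
finger_gap: 0.0213
```

>>> send_rows(
  plan=[
    [[0,0,0,0],[0,0,0,0],[0,0,0,0],[0,0,0,0]],
  ],
  jaw=-1,
  newtons=20,
)

```text
time_s: 12.1
position: [0.5328, -0.2904, 0.0143]
tcp_rot: [0.685, 0.728, 0.001, -0.001]
force: [-1.3, -0.1, 1.1]
finger_gap: 0.0154
```

>>> send_rows(
  plan=[
    [[0,0,0,0],[0,0,0,0],[0,0,0,0]],
  ],
  newtons=110,
)

```text
time_s: 12.4
position: [0.5329, -0.2904, 0.0143]
tcp_rot: [0.685, 0.728, 0.001, -0.001]
force: [-1.6, -0.8, 3.6]
finger_gap: 0.0141
```

```bash
python3 - <<'E'
from h import *
s,R=st(); grab("wrist","w12")
E
```

```text
t 12.4 pos [ 532.9 -290.4   14.3] yaw 93.48 down 0.19 F [-1.6 -0.8  3.6] gap 14.1 q [-0.6   0.74  1.58  0.    0.82 -0.66]
```

View pics/w12.png

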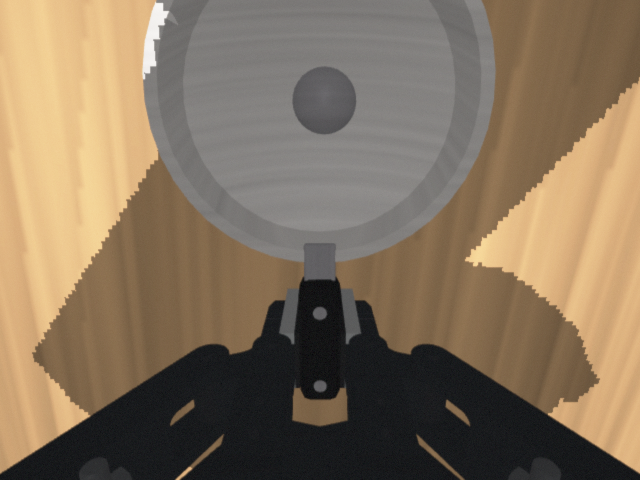

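The grip is held at a 14 mm gap, with the ball still at (324,100). I'll lift slowly a little and check for droop.

>>> send_rows(
  plan=[
    [[0,0,-0.5,0],[0,0,-1.5,0],[0,0,-3,0],[0,0,-5,0],[0,0,-7.5,0],[0,0,-10,0],[0,0,-12,0],[0,0,-13.5,0],[0,0,-14.5,0],[0,0,-15,0]],
  ],
)

```text
time_s: 13.45
position: [0.5329, -0.2904, 0.0294]
tcp_rot: [0.685, 0.728, 0.001, -0.001]
force: [0.1, -0.5, -1.6]
finger_gap: 0.0141
```

```bash
cat > lvl.py <<'E'
from dish import *
import sys
def level(tag):
    s,R=st(); c=grab("wrist",tag); P=cloud(c); g=c["pixels"]
    # points on the dish, tool frame
    T=(P-s["position"])@R   # tool axes x fwd,y,z down
    T=T*1000
    # rim ring: distance 51..57 from centre at x~85
    d=np.hypot(T[...,0]-85,T[...,1]); top=-T[...,2]
    m=(d>53.5)&(d<57)&(top>-25)&(top<40)&(c["range_z"]>0)
    if m.sum()>50:
        A=np.c_[T[m][:,:2]-[85,0],np.ones(m.sum())]; b=top[m]; 
        for _ in range(4):
            sol=np.linalg.lstsq(A,b,rcond=None)[0]; e=b-A@sol; k=abs(e)<2*max(e.std(),.5); A=A[k];b=b[k]
        print("rim plane tilt along tool x,y (deg)",np.degrees(sol[:2]).round(2),"height",sol[2].round(1),"n",len(b),"rms",e.std().round(2))
    # ball
    gray=cv2.GaussianBlur(cv2.cvtColor(g,cv2.COLOR_RGB2GRAY),(5,5),0)
    mb=((d<40)&(top>sol[2]-17+5)&(top<sol[2]+15)).astype(np.uint8); n,l,stt,cen=cv2.connectedComponentsWithStats(mb)
    if n>1:
        k=1+np.argmax(stt[1:,4]); q=T[l==k]; print("ball blob",stt[k],"tool xy",np.median(q[:,:2],0).round(1))
E
python3 - <<'E'
from lvl import *
level("w13")
E
```

```text
t 13.45 pos [ 532.9 -290.4   29.4] yaw 93.48 down 0.19 F [ 0.1 -0.5 -1.6] gap 14.1 q [-0.6   0.72  1.57  0.    0.85 -0.66]
rim plane tilt along tool x,y (deg) [-0.47  0.  ] height 13.5 n 6087 rms 0.52
ball blob [ 290   67   63   67 3342] tool xy [84.   0.2]
```

View pics/w13.png

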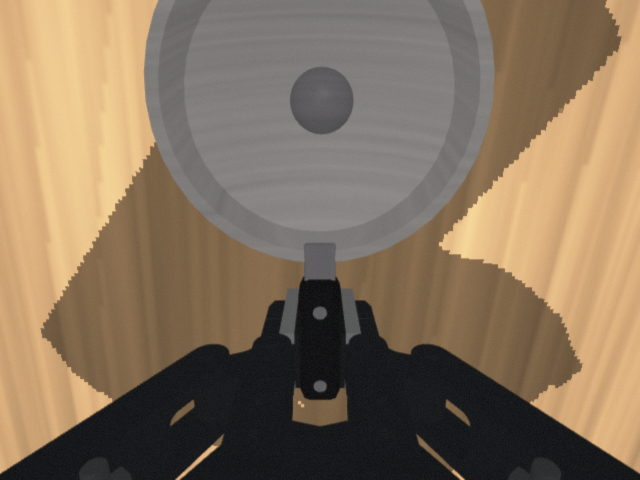

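The dish is level (rim tilt −0.5°) and the ball is centred. I'll raise it in two smooth steps.

>>> send_rows(
  plan=[
    [[0,0,-2,0],[0,0,-6,0],[0,0,-13,0],[0,0,-22,0],[0,0,-33,0],[0,0,-44,0],[0,0,-54,0],[0,0,-62,0],[0,0,-67,0],[0,0,-70,0]],
  ],
)

```text
time_s: 14.5
position: [0.5329, -0.2907, 0.1]
tcp_rot: [0.685, 0.728, 0.001, -0.001]
force: [-0.1, -0.2, -1.7]
finger_gap: 0.0138
```

>>> send_rows(
  plan=[
    [[0,0,-2,0],[0,0,-6,0],[0,0,-13,0],[0,0,-22,0],[0,0,-33,0],[0,0,-44,0],[0,0,-54,0],[0,0,-62,0],[0,0,-68,0],[0,0,-72,0]],
  ],
)

```text
time_s: 15.5
position: [0.5329, -0.2909, 0.1726]
tcp_rot: [0.685, 0.728, 0.002, -0.0]
force: [-0.6, -0.0, -2.0]
finger_gap: 0.0141
```

```bash
python3 - <<'E'
from lvl import *
level("w14")
E
```

```text
t 15.5 pos [ 532.9 -290.9  172.6] yaw 93.48 down 0.18 F [-0.6 -0.  -2. ] gap 14.1 q [-0.6   0.53  1.46  0.    1.15 -0.66]
rim plane tilt along tool x,y (deg) [-0.42  0.02] height 13.5 n 6142 rms 0.52
ball blob [ 287   67   64   67 3336] tool xy [84.  -0.4]
```

It is still level with the ball centred. I now plan a slow combined path: dish centre to (570,231) mm while turning −96°, about 5 mm and 1° per row. I'll recompute it from the measured pose each call.

```bash
cat > path.py <<'E'
from h import *
import sys
C0=np.array([527.7,-205.9]); C1=np.array([570.,231.3]); Y0,Y1=93.48,-2.94; Z=171.5; N=90; RAMP=14
def prof():
    v=np.minimum(1,np.minimum(np.arange(1,N+1)/RAMP,(N+1-np.arange(1,N+1))/RAMP)); v=np.clip(v,0,1); s=np.r_[0,np.cumsum(v)]; return s/s[-1]
S=prof()
def pose(k):
    u=S[min(k,N)]; c=C0+u*(C1-C0); y=Y0+u*(Y1-Y0); a=np.radians(y); return np.array([*(c-85*np.array([np.cos(a),np.sin(a)])),Z]),y
k0=int(sys.argv[1]); s,R=st(); yaw=np.degrees(np.arctan2(R[1,0],R[0,0]))
p,y=pose(k0); print("lag",(s["position"]*1000-p).round(1),(yaw-y).round(2))
print([[round(float(round(a*2)/2),1) for a in [*shift(s,R,pose(k)[0]),-(pose(k)[1]-yaw)]] for k in range(k0+1,k0+11)])
E
python3 path.py 0
```

```text
t 15.55 pos [ 533.  -291.   172.9] yaw 93.48 down 0.18 F [-0.3 -0.1 -0.8] gap 14.0 q [-0.6   0.53  1.46  0.    1.15 -0.66]
lag [ 0.2 -0.3  1.4] 0.0
[[0.5, 0.0, 1.5, 0.0], [1.5, -0.5, 1.5, 0.5], [2.5, -0.5, 1.5, 0.5], [4.5, -1.0, 1.5, 1.0], [6.5, -1.0, 1.5, 1.5], [9.0, -1.5, 1.5, 2.0], [11.5, -2.0, 1.5, 2.5], [15.0, -2.5, 1.5, 3.0], [18.5, -3.0, 1.5, 4.0], [23.0, -4.0, 1.5, 5.0]]
```

>>> send_rows(
  plan=[
    [[0.5,0,0.5,0],[1.5,-0.5,1,0.3],[2.5,-0.5,1.5,0.6],[4.5,-1,1.5,1],[6.5,-1,1.5,1.5],[9,-1.5,1.5,2],[11.5,-2,1.5,2.5],[15,-2.5,1.5,3.2],[18.5,-3,1.5,4],[23,-4,1.5,5]],
  ],
)

```text
time_s: 16.55
position: [0.5276, -0.268, 0.1715]
tcp_rot: [0.717, 0.697, 0.002, -0.0]
force: [-0.3, 0.1, -2.1]
finger_gap: 0.0142
```

```bash
python3 path.py 10
```

```text
t 16.55 pos [ 527.6 -268.   171.5] yaw 88.41 down 0.18 F [-0.3  0.1 -2.1] gap 14.2 q [-0.57  0.51  1.5   0.    1.13 -0.55]
lag [-0.1  0.5 -0. ] -0.16
[[4.0, -1.0, 0.0, 1.0], [9.0, -2.5, 0.0, 2.0], [14.0, -3.5, 0.0, 3.0], [20.0, -5.0, 0.0, 4.5], [26.0, -6.5, 0.0, 5.5], [32.0, -8.0, 0.0, 7.0], [37.5, -9.5, 0.0, 8.0], [43.5, -11.0, 0.0, 9.5], [49.5, -12.5, 0.0, 10.5], [55.5, -14.0, 0.0, 12.0]]
```

Tracking has almost no lag, so I continue.

>>> send_rows(
  plan=[
    [[4,-1,0,1],[9,-2.5,0,2],[14,-3.5,0,3.2],[20,-5,0,4.5],[26,-6.5,0,5.7],[32,-8,0,7],[37.5,-9.5,0,8.2],[43.5,-11,0,9.5],[49.5,-12.5,0,10.7],[55.5,-14,0,12]],
  ],
)

```text
time_s: 17.55
position: [0.515, -0.2117, 0.1716]
tcp_rot: [0.786, 0.618, 0.002, -0.0]
force: [0.1, -1.0, -1.6]
finger_gap: 0.0138
```

```bash
python3 path.py 20
```

```text
t 17.55 pos [ 515.  -211.7  171.6] yaw 76.31 down 0.18 F [ 0.1 -1.  -1.6] gap 13.8 q [-0.5   0.47  1.59  0.    1.09 -0.26]
lag [-0.4  0.3  0.1] -0.27
[[5.5, -2.0, 0.0, 1.0], [11.0, -5.0, 0.0, 2.0], [17.0, -7.5, 0.0, 3.5], [22.5, -10.0, 0.0, 4.5], [28.5, -13.0, 0.0, 6.0], [34.5, -15.5, 0.0, 7.0], [40.5, -18.0, 0.0, 8.5], [46.0, -21.0, 0.0, 10.0], [52.0, -23.5, 0.0, 11.0], [58.0, -26.0, 0.0, 12.5]]
```

>>> send_rows(
  plan=[
    [[5.5,-2.5,0,1.1],[11,-5,0,2.3],[17,-7.5,0,3.5],[22.5,-10,0,4.7],[28.5,-13,0,6],[34.5,-15.5,0,7.3],[40.5,-18,0,8.6],[46,-21,0,9.9],[52,-23.5,0,11.2],[58,-26,0,12.5]],
  ],
)

```text
time_s: 18.55
position: [0.5034, -0.1487, 0.1717]
tcp_rot: [0.849, 0.528, 0.002, -0.0]
force: [-1.2, -0.2, -2.4]
finger_gap: 0.0138
```

```bash
python3 - <<'E'
from lvl import *
level("w15")
E
python3 path.py 30
```

```text
t 18.55 pos [ 503.4 -148.7  171.7] yaw 63.71 down 0.18 F [-1.2 -0.2 -2.4] gap 13.8 q [-0.4   0.42  1.67  0.    1.05  0.05]
rim plane tilt along tool x,y (deg) [-0.41 -0.02] height 13.5 n 6114 rms 0.51
ball blob [ 287   67   64   67 3354] tool xy [83.9 -0.2]
t 18.6 pos [ 503.1 -147.9  171.7] yaw 63.64 down 0.19 F [-1.3  1.3 -2.7] gap 14.1 q [-0.4   0.42  1.67  0.    1.05  0.06]
lag [-0.4  1.   0.2] -0.42
[[4.5, -3.0, 0.0, 1.0], [10.0, -7.0, 0.0, 2.0], [15.5, -11.0, 0.0, 3.5], [21.0, -15.0, 0.5, 4.5], [26.5, -18.5, 0.5, 6.0], [32.0, -22.5, 0.5, 7.0], [37.5, -26.5, 0.5, 8.5], [43.0, -30.5, 0.5, 9.5], [48.5, -34.0, 0.5, 11.0], [54.5, -38.0, 0.5, 12.0]]
```

The ball stays centred, so I continue.

>>> send_rows(
  plan=[
    [[5,-3,0,1],[10,-7,0,2.2],[15.5,-11,0,3.4],[21,-15,0,4.6],[26.5,-18.5,0,5.9],[32,-22.5,0,7.1],[37.5,-26.5,0,8.4],[43,-30.5,0,9.6],[48.5,-34,0,10.9],[54.5,-38,0,12.1]],
  ],
)

```text
time_s: 19.6
position: [0.4932, -0.082, 0.1719]
tcp_rot: [0.901, 0.434, 0.001, -0.001]
force: [-1.0, 0.4, -1.2]
finger_gap: 0.0142
```

```bash
python3 path.py 40
```

```text
t 19.6 pos [493.2 -82.  171.9] yaw 51.47 down 0.19 F [-1.   0.4 -1.2] gap 14.2 q [-0.29  0.39  1.72  0.    1.02  0.38]
lag [-0.   0.3  0.4] -0.06
[[4.5, -5.0, 0.5, 1.0], [9.5, -9.5, 0.5, 2.5], [14.5, -14.5, 0.5, 3.5], [19.5, -19.5, 0.5, 5.0], [24.0, -24.5, 0.5, 6.0], [29.0, -29.5, 0.5, 7.5], [34.5, -34.5, 0.5, 8.5], [39.5, -39.5, 0.5, 10.0], [44.5, -44.5, 0.5, 11.0], [49.5, -49.5, 0.5, 12.5]]
```

>>> send_rows(
  plan=[
    [[4.5,-5,0,1.2],[9.5,-9.5,0,2.4],[14.5,-14.5,0,3.6],[19.5,-19.5,0.5,4.9],[24,-24.5,0.5,6.1],[29,-29.5,0.5,7.4],[34.5,-34.5,0.5,8.6],[39.5,-39.5,0.5,9.9],[44.5,-44.5,0.5,11.2],[49.5,-49.5,0.5,12.4]],
  ],
)

```text
time_s: 20.6
position: [0.4852, -0.0121, 0.1716]
tcp_rot: [0.943, 0.334, 0.001, -0.001]
force: [-0.3, 1.2, -1.1]
finger_gap: 0.0139
```

```bash
python3 path.py 50
```

```text
t 20.6 pos [485.2 -12.1 171.6] yaw 39.01 down 0.18 F [-0.3  1.2 -1.1] gap 13.9 q [-0.15  0.38  1.76  0.    1.01  0.74]
lag [-0.3  0.3  0.1] 0.0
[[4.0, -5.5, 0.0, 1.5], [8.0, -11.5, 0.0, 2.5], [12.0, -17.5, 0.0, 4.0], [16.5, -23.0, 0.0, 5.0], [20.5, -29.0, 0.0, 6.5], [25.0, -35.0, 0.0, 7.5], [29.0, -41.0, 0.0, 9.0], [33.5, -47.0, 0.0, 10.0], [37.5, -52.5, 0.5, 11.5], [42.0, -58.5, 0.5, 12.5]]
```

>>> send_rows(
  plan=[
    [[4,-5.5,0,1.3],[8,-11.5,0,2.5],[12,-17.5,0,3.8],[16.5,-23,0,5],[20.5,-29,0,6.3],[25,-35,0,7.5],[29,-41,0,8.8],[33.5,-47,0,10],[37.5,-52.5,0,11.3],[42,-58.5,0,12.5]],
  ],
)

```text
time_s: 21.6
position: [0.481, 0.0601, 0.1718]
tcp_rot: [0.973, 0.229, 0.001, -0.001]
force: [0.0, 0.2, -2.3]
finger_gap: 0.0142
```

```bash
python3 path.py 60
```

```text
t 21.6 pos [481.   60.1 171.8] yaw 26.44 down 0.19 F [ 0.   0.2 -2.3] gap 14.2 q [-0.    0.37  1.76  0.    1.01  1.11]
lag [-0.   0.1  0.3] -0.04
[[3.0, -6.5, 0.5, 1.0], [6.0, -13.5, 0.5, 2.5], [9.0, -20.0, 0.5, 3.5], [12.5, -26.5, 0.5, 5.0], [15.5, -33.5, 0.5, 6.0], [19.0, -40.0, 0.5, 7.5], [22.0, -46.5, 0.5, 8.5], [25.5, -53.5, 0.5, 10.0], [29.0, -60.0, 0.5, 11.0], [32.0, -66.5, 0.5, 12.5]]
```

>>> send_rows(
  plan=[
    [[3,-6.5,0,1.2],[6,-13.5,0,2.5],[9,-20,0,3.7],[12.5,-26.5,0.5,5],[15.5,-33.5,0.5,6.2],[19,-40,0.5,7.5],[22,-46.5,0.5,8.7],[25.5,-53.5,0.5,10],[29,-60,0.5,11.2],[32,-66.5,0.5,12.5]],
  ],
)

```text
time_s: 22.6
position: [0.48, 0.1342, 0.1715]
tcp_rot: [0.993, 0.121, 0.001, -0.001]
force: [0.4, -0.8, -1.5]
finger_gap: 0.014
```

```bash
python3 path.py 70
```

```text
t 22.6 pos [480.  134.2 171.5] yaw 13.89 down 0.19 F [ 0.4 -0.8 -1.5] gap 14.0 q [0.15 0.39 1.73 0.   1.02 1.48]
lag [-0.1  0.1  0. ] -0.08
[[2.0, -7.0, 0.0, 1.0], [4.0, -14.5, 0.0, 2.5], [6.0, -21.5, 0.0, 3.5], [8.0, -29.0, 0.0, 5.0], [10.0, -36.0, 0.0, 6.0], [12.0, -43.5, 0.0, 7.5], [14.5, -50.5, 0.0, 8.5], [16.5, -57.0, 0.0, 10.0], [18.5, -63.5, 0.0, 11.0], [20.0, -69.0, 0.0, 12.0]]
```

>>> send_rows(
  plan=[
    [[2,-7,0,1.2],[4,-14.5,0,2.4],[6,-21.5,0,3.7],[8,-29,0,4.9],[10,-36,0,6.2],[12,-43.5,0,7.4],[14.5,-50.5,0,8.6],[16.5,-57,0,9.8],[18.5,-63.5,0,10.9],[20,-69,0,12]],
  ],
)

```text
time_s: 23.6
position: [0.4828, 0.2063, 0.1717]
tcp_rot: [1.0, 0.016, 0.001, -0.001]
force: [-0.2, -0.2, -1.5]
finger_gap: 0.0138
```

```bash
python3 path.py 80
```

```text
t 23.6 pos [482.8 206.3 171.7] yaw 1.83 down 0.19 F [-0.2 -0.2 -1.5] gap 13.8 q [0.29 0.42 1.67 0.   1.05 1.83]
lag [-0.1  0.3  0.2] -0.15
[[0.5, -5.0, 0.0, 0.5], [1.0, -10.0, 0.5, 1.5], [1.5, -14.0, 0.5, 2.5], [2.0, -18.0, 0.5, 3.0], [2.5, -21.0, 0.5, 3.5], [2.5, -24.0, 0.5, 4.0], [3.0, -26.0, 0.5, 4.0], [3.0, -27.5, 0.5, 4.5], [3.0, -28.5, 0.5, 4.5], [3.0, -29.0, 0.5, 5.0]]
```

>>> send_rows(
  plan=[
    [[0.5,-5,0,0.8],[1,-10,0,1.6],[1.5,-14,0,2.4],[2,-18,0,3],[2.5,-21,0,3.5],[2.5,-24,0,4],[3,-26,0,4.3],[3,-27.5,0,4.6],[3,-28.5,0,4.8],[3,-29,0,4.8]],
  ],
)

```text
time_s: 24.6
position: [0.4848, 0.2355, 0.1718]
tcp_rot: [1.0, -0.026, 0.001, -0.001]
force: [-0.7, -0.1, -2.1]
finger_gap: 0.0139
```

>>> send_rows(
  plan=[
    [[0,0,0,0],[0,0,0,0],[0,0,0,0],[0,0,0,0],[0,0,0,0],[0,0,0,0],[0,0,0,0],[0,0,0,0]],
  ],
)

```text
time_s: 25.4
position: [0.4849, 0.2354, 0.1718]
tcp_rot: [1.0, -0.026, 0.001, -0.001]
force: [0.3, -0.4, -1.4]
finger_gap: 0.0139
```

```bash
python3 - <<'E'
from lvl import *
level("w16")
for t in ["top","side"]: grab(t,t+"16")
P=cloud(load("top16"))
E
```

```text
t 25.4 pos [484.9 235.4 171.8] yaw -2.98 down 0.18 F [ 0.3 -0.4 -1.4] gap 13.9 q [0.34 0.44 1.63 0.   1.06 1.96]
rim plane tilt along tool x,y (deg) [-0.44 -0.08] height 13.5 n 6160 rms 0.52
ball blob [ 288   67   63   67 3354] tool xy [84.2  0.2]
```

View pics/w16.png

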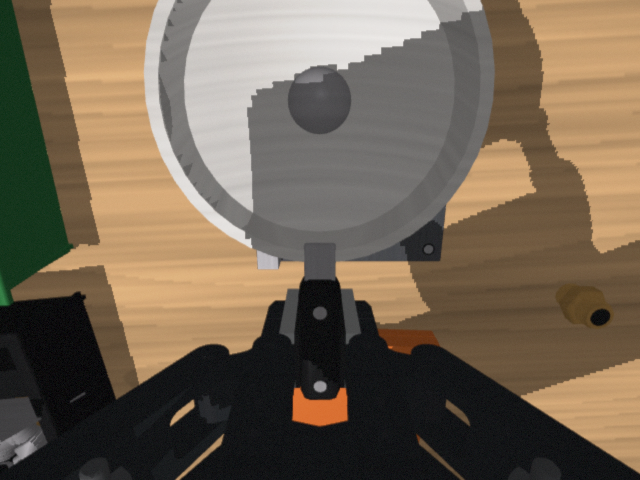

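View pics/side16.png

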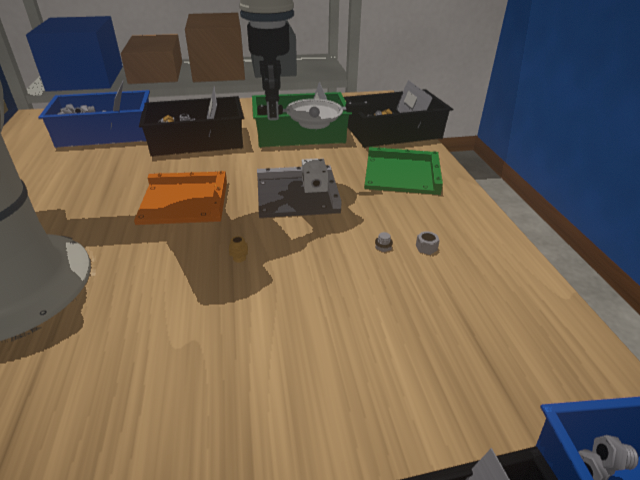

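View pics/top16.png

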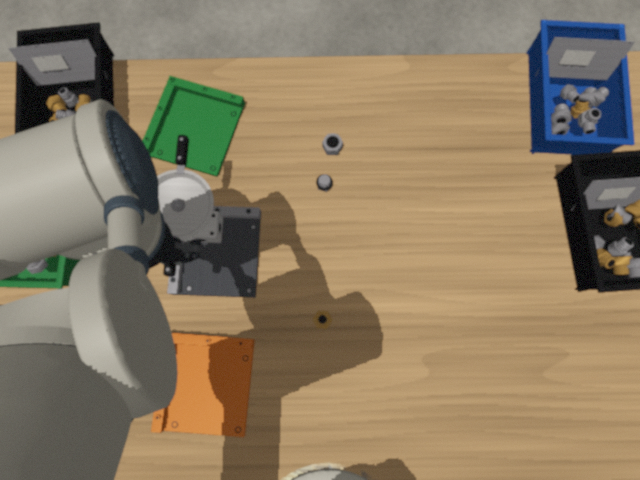

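The side view shows the dish held above the block (dish at (315,113), block at (315,175)), with the fittings at their old pixels. The top view shows the free grip pointing out beyond the far fence at (182,150). I'll do a last numeric check of dish against block.

```bash
python3 - <<'E'
from h import *
for t in ["side16","w16"]:
    c=load(t); P=cloud(c); m=((P[...,2]>.165)&(P[...,2]<.2)&(abs(P[...,0]-.57)<.09)&(abs(P[...,1]-.231)<.07)).astype(np.uint8)
    q=P[m>0]*1000; r=np.hypot(q[:,0]-569.8,q[:,1]-231); q=q[(r>40)&(r<66)&(q[:,2]>180)]; A=np.c_[2*q[:,:2],np.ones(len(q))]; s=np.linalg.lstsq(A,(q[:,:2]**2).sum(1),rcond=None)[0]; print(t,"rim centre",s[:2],np.sqrt(s[2]+s[0]**2+s[1]**2),"z",np.median(q[:,2]),len(q))
c=load("side16"); P=cloud(c)
m=((P[...,2]>.053)&(P[...,2]<.063)&(P[...,0]>.5)&(P[...,0]<.65)&(P[...,1]>.15)&(P[...,1]<.3)).astype(np.uint8)
q=P[m>0][:,:2]*1000; print("block top",cv2.minAreaRect(q.astype(np.float32)),len(q))
a,b=load("side0"),load("side16")
for n,(u,v) in dict(nut=(428,242),plug=(384,241),adapter=(238,249)).items():
    T=a["pixels"][v-15:v+16,u-15:u+16]; I=b["pixels"][v-30:v+31,u-30:u+31]; r=cv2.matchTemplate(cv2.cvtColor(I,7),cv2.cvtColor(T,7),cv2.TM_CCOEFF_NORMED); print(n,"pixel shift",np.array(cv2.minMaxLoc(r)[3])-15,r.max().round(2))
crop(b,250,80,110,150,4,"pics/s16c.png")
E
```

```text
side16 rim centre [569.51857497 229.3871071 ] 55.47416379252804 z 183.31769086955478 372
w16 rim centre [567.37260315 230.95819477] 53.28144871507213 z 184.9380248511604 18969
block top ((568.9664916992188, 230.01329040527344), (74.38107299804688, 50.01937484741211), 86.76974487304688) 323
nut pixel shift [0 0] 1.0
plug pixel shift [0 0] 1.0
adapter pixel shift [0 0] 0.56
```

View pics/s16c.png

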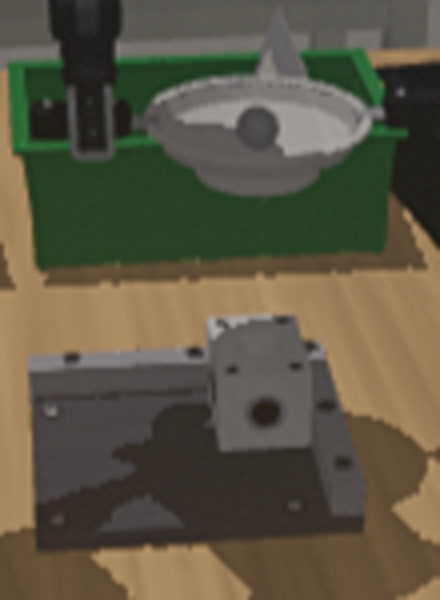

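The dish centre is within about 3 mm of the block's centre. Its rim is at 185 mm, so the foot is about 100 mm above the block. The block is flush in the corner and the dish is level. I'm handing in.

```bash
python3 - <<'E'
from bench import env
print(env.sign_off())
E
```

```text
the job is handed in; nothing more can be done
None
```

I pushed the block into the fence corner, took the dish by its right-hand grip and brought it level over the block with a quarter turn. I handed the job in at about 25 s of the 72 s, still holding the dish; no verdict was reported.

Last checks:
- **Block:** it was flush on both fences to within about 1 mm and square within 0.1°, measured right after pushing. The later side view put it in the same place, but its mask of the block top measured 74 mm instead of 70, so that check is rougher.
- **Dish:** its centre was 1–3 mm from the block's (two views), rim tilt was 0.4°, and the foot was about 100 mm above the block. The pose readings showed it still, with the free grip out over the far fence.
- **Ball:** within about 1 mm of the dish centre.
- **Fittings:** the nut and plug had not shifted by a pixel. The adapter matched at zero shift but only weakly (0.56), because the arm's shadow now falls on it. Nothing went near it.

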